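# Read the third gas line on the chromatograph's manifold

## Task

Blow down the gauge on the gas manifold: pull the red bleed knob all the way out, then push it fully home. Then turn the black selector knob clockwise from its off stop (red dot), counting clicks, to the third click stop without running on towards the fourth, and only there press the knob fully down so that the gauge reads that line. Finish while still holding the knob pressed down on the third stop, and leave the amber bottle, the vial rack and the wrench where they are.

Things in the scene. Friction and masses are not known exactly. Their poses are not given: they have to be found in the camera images.
- panel: Gas manifold fixed to the bench: plate 200 (x) by 300 (y) by 6 mm. Origin on the bench under its centre, x axis away from the operator (operating side -x), z up. Round selector valve (radius 52 mm, dial 62 mm high) at x 0, y +60 mm; steel bleed valve block 60 by 36 mm, 72 mm high, at x -10, y -85 mm; row of tube fittings 45 mm high along the +x edge. It lies turned up to 0.35 rad.
- bleed_knob (a point): Centre of the red bleed knob: 24 mm diameter, 18 mm long, level, 52 mm above the bench, on a stem at the operating side of its steel valve block. Home, its centre is 40 mm in front of the block (a nut of 10 mm radius fills the first 8 mm). Below is only the 6 mm plate. Axes as the panel's: +x is the way it is pushed home. Can be pinched from above across its diameter (along y).
- bleed (a joint): Travel of the bleed knob in m: 0 = home (pushed in), 0.024 = fully out towards the operator (panel -x). It clicks to both ends: about 7 N, at most 10 N, takes it over the middle (0.012 m) and it then snaps to the nearer end and stays there.
- knob_grip (a point): Point on the vertical axis of the black selector knob, 101 mm above the bench when not pressed, 9 mm below the knob's top. The knob is a bar 50 mm long, 16 mm thick, 34 mm high on a skirt disc of 29 mm radius, whose top is 24 mm below this point. x axis: along the bar to the pointer end (white line on top); z up. Grip across the 16 mm thickness from above.
- knob: The black selector knob, bar and skirt together: axes as knob_grip, origin 35 mm below it on the turning axis. It turns and goes down as it is pressed.
- selector (a joint): Angle of the selector knob in rad, growing clockwise seen from above. Click stops every 0.3927 rad (22.5 degrees): 0 = off (pointer at red dot), then lines 1 to 6 (black dots), the third at 1.178 (pointer to the operator, panel -x). It starts at off, rests on a stop by itself; about 0.22 N m turns it over to the next. Limits just past 0 and 2.356.
- push (a joint): How far the selector knob is pressed down in m: 0 = up, 0.008 = fully down on its hard stop. Return spring: about 5 N starts it, 9 N holds it fully down; it springs up when let go. The red gauge hand swings as it goes down.
- gauge (a point): Centre of the white face of the 63 mm pressure gauge at panel x 55, y -30 mm, face leaning back 45 degrees towards the operator, top of its case 110 mm above the bench. Only to be read: its red hand swings when the selector is pressed.
- bottle: Loose amber glass bottle, radius 30 mm, 115 mm high, standing; origin at the centre of its underside. Beside the panel, leave alone.
- vials: Loose blue vial rack 64 by 100 mm, 40 mm high with its vials; origin at the centre of its underside. Beside the panel, leave alone.
- wrench: Loose steel wrench 150 mm long lying flat on the bench along its x axis in front of the panel; origin under its middle. Leave alone.

How it is judged:
By the outcome, as a careful person would: the job done as asked, in the order asked, and still so for the second after the job is handed in, while the arm keeps its last pose, push and grip.
It also fails if it takes over 54 s, if anything falls off the work surface, if the arm or the gripper's body presses on something with over 40 N, if the wrist force passes 120 N, or if a joint passes its speed limit or range.

## Robot

A 6-joint arm with a two-finger parallel gripper is mounted at the origin on the work surface. World frame = base frame: x ahead of the robot, y to its left, z up, the work surface at z = 0. Lengths are in m, angles in rad, forces in N, time in s.
With the tool pointing down it reaches from about 0.375 to 0.9 m from the base axis. Payload 3.1 kg.
Tool frame: the origin (TCP) lies midway between the tips of the shut fingers; the grasp point (between the pads) lies 19 mm behind it; x points along the fingers, z is the direction in which the jaws open and shut, and the axes are right-handed (so a half turn about x gives the same grasp; the last joint's range is limited). The gripper opens to 87 mm and grips with 3 to 60 N. Pads are 19 mm wide; open, the fingers measure 117 mm over their backs; the gripper's body (75 mm by 190 mm) begins 51 mm behind the grasp point.
Start: joints at [-1.498, 0.527, 1.433, -0, 1.181, -0.178], TCP at [0.155, -0.605, 0.223] pointing down, gripper open.
Joint ranges: [-3.08, 3.08], [-0.75, 2.2], [0.22, 2.44], [-1.43, 4.57], [0, 2.65], [-2.85, 2.85]. Speed limits (rad/s): [2.79, 2.79, 3.14, 3.14, 3.14, 3.14].

## Interface

Orientations are given as a unit quaternion [x, y, z, w].
In Python, from rig import readout, imaging, robot gives the robot as it stands. The module is installed in compiled form; this text tells all that it offers.
- The arm moves only by the tool play_rows, never from a script. Its argument "rows" is text: rows parted by semicolons, each of 7 numbers parted by spaces: the turn, a rotation vector about the tool's x, y, z in rad, then the shift along the tool's x, y, z in mm, then the closure, from 0 (fully open) to 1 (shut). In form: ax ay az tx ty tz gripper; .... A call has 1 to 8 rows; each row shifts and turns the commanded pose from where the row before left it, along the tool's axes as they then stand; what a row does not reach is not made up. A row lasts 1/12 s, in which the tool goes at most 41.7 mm and 7.16 degrees, less where a joint would pass 70% of its speed; a pose out of reach is approached as far as the arm can. A call with a gripper value outside its range is refused whole. The fingers move at their own pace and stop on an object; "squeeze" is the grip in N (left out, the last holds). Time passes only in rows, so rows that do not move let the fingers close. It gives the time, the measured TCP pose, the force and the opening at its end, in the units of the state.
- readout.get_obs(): the state, without advancing time (a new reading comes with each control period).
- imaging.camera(name): name is "side" or "top" or "wrist"; returns the picture (400x640x3 uint8, blue, green, red); there is no depth.
- imaging.camera_info(name): a dict with "K" (3x3 intrinsics, pixels), "k1" (the pictures are not rectified: a ray, as slopes to the right and down, at radius r is drawn at 1 + k1 r^2 times it, then the intrinsics apply), "world_to_cam" (4x4, takes a point from world to camera coordinates). Camera axes: x right, y down, z forward; pixel columns grow to the right and rows downward; lengths in m; the calibration is good to about 2 mm. A picture is of the moment at which its call begins: read the wrist's pose just before it. camera_info takes no time and is no camera call; for the wrist camera it gives the pose at the moment of the call.
- robot.hand_in(): hands the job in, once; it reports no verdict.
The state is a dict: "time": time; "q": joint angles; "joint_velocities": joint speeds; "joint_torque": joint torques, N m; "position": TCP position; "tool_rot": TCP orientation; "ft_force": force on the tool from outside, world axes, zero at the start; "moment": the same for the moment, N m; "grip_width": finger opening in m.
Only numpy, scipy, OpenCV 4.12 (cv2) and the standard library are available. Lean on these libraries where they do the work, as an engineer would, in place of code of your own. Each camera call takes 0.05 s, during which the arm holds its last target. There are 200 camera calls.

## Working session

There is one attempt and no reset: what is moved stays moved. The work goes in short steps, Python scripts to look and compute and a tool call to move; the robot and the scene stay as the last step left them, time stands still between calls to the robot, and variables do not carry over. Pictures are saved under pics/ and viewed, about 8 in all and at most 12, crops included, and the job is handed in when it is done.

Besides the shell and the picture viewer there is one more tool, called after "Call:" by a JSON object that holds its "method" and its "body", one argument or row to a line. play_rows: Moves the arm, as the interface text tells. Its arguments: {"type":"object","properties":{"rows":{"type":"string"},"squeeze":{"type":"number"}},"required":["rows"]}

```bash
mkdir -p pics; cat > h.py <<'E'
import numpy as np, cv2
from rig import readout, imaging, robot
def snap(n,f):
    im=imaging.camera(n); cv2.imwrite('pics/'+f,im); return im
def ray(n,u,v):
    c=imaging.camera_info(n);K=np.array(c['K']);k=c['k1']
    d=np.array([(u-K[0,2])/K[0,0],(v-K[1,2])/K[1,1]])
    s=d.copy()
    for _ in range(30): s=d/(1+k*(s@s))
    T=np.array(c['world_to_cam']);R=T[:3,:3]
    return -R.T@T[:3,3], R.T@np.array([s[0],s[1],1])
def at(n,u,v,z):
    o,d=ray(n,u,v); return o+d*(z-o[2])/d[2]
def proj(n,p):
    c=imaging.camera_info(n);K=np.array(c['K']);T=np.array(c['world_to_cam'])
    q=T[:3,:3]@np.array(p)+T[:3,3]; s=q[:2]/q[2]; s=s*(1+c['k1']*(s@s))
    return K[:2,:2]@s+K[:2,2]
E
python3 - <<'E'
from h import *
o=readout.get_obs()
for k,v in o.items(): print(k,np.round(v,4))
a=snap('top','t0.png');b=snap('side','s0.png')
for n in('top','side','wrist'):
    c=imaging.camera_info(n);print(n,np.round(ray(n,320,200),3).tolist(),np.array(c['K'])[0,0],c['k1'])
E
```

```text
time 0.0
q [-1.4985  0.5284  1.4339 -0.      1.1814 -0.1785]
joint_velocities [ 0.0001 -0.0002 -0.0013  0.0002 -0.0012  0.0001]
joint_torque [-1.60000e-03 -4.40044e+01 -1.76590e+01  6.32000e-02  5.82000e-02
 -2.00000e-04]
position [ 0.1551 -0.6047  0.2216]
tool_rot [ 0.4341  0.5591 -0.433   0.5581]
ft_force [ 0.0377 -0.5333 -0.0298]
moment [ 0.0051 -0.0173 -0.027 ]
grip_width 0.0867
top [[0.487, 0.002, 0.994], [0.042, 0.015, -0.999]] 448.762819205435 0.04473093598790002
side [[0.259, 0.5, 0.539], [0.393, -0.643, -0.658]] 367.30638861626284 -0.04632157741539047
wrist [[0.222, -0.589, 0.384], [-0.252, -0.054, -0.966]] 358.37424667417696 0.002433140493034327
```

View pics/t0.png

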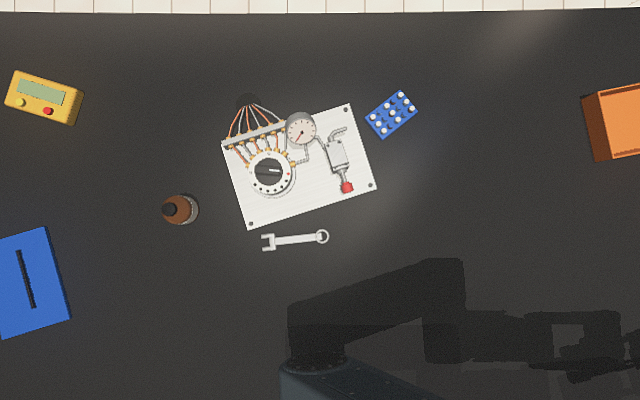

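View pics/s0.png

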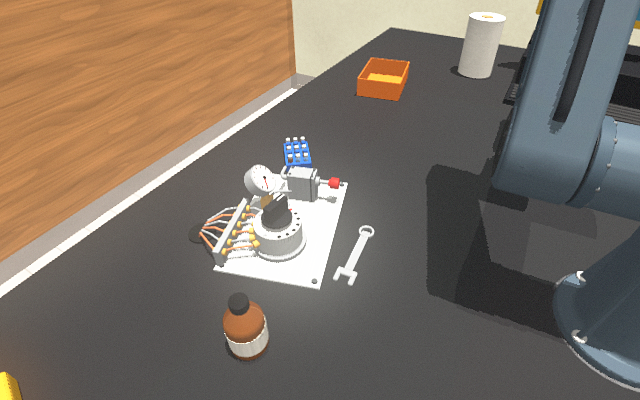

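```bash
python3 - <<'E'
from h import *
C=[at('top',*p,.006)[:2] for p in [(222,142),(349,104),(376,188),(248,230)]]
print(np.round(C,3), [np.linalg.norm(C[i]-C[i-1]).round(3) for i in range(4)])
c=np.mean(C,0); ey=(C[0]-C[1])+(C[3]-C[2]); ex=(C[0]-C[3])+(C[1]-C[2])
th=np.mean([np.arctan2(ey[1],ey[0])-np.pi/2,np.arctan2(ex[1],ex[0])]);print('c',c,'th',th)
R=np.array([[np.cos(th),-np.sin(th)],[np.sin(th),np.cos(th)]])
print('bleed',c+R@[-.08,-.085],'seen',at('top',347,187,.058)[:2]);print('sel',c+R@[0,.06],'seen',at('top',268,170,.110)[:2])
print(proj('side',[*(c+R@[-.08,-.085]),.052]),proj('side',[*(c+R@[0,.06]),.110]))
for n in('top',):
  im=imaging.camera(n);cv2.imwrite('pics/t1.png',cv2.resize(im[90:240,210:390],None,fx=4,fy=4,interpolation=2))
E
```

```text
[[ 0.657  0.234]
 [ 0.742 -0.047]
 [ 0.555 -0.106]
 [ 0.462  0.175]] [np.float64(0.204), np.float64(0.294), np.float64(0.196), np.float64(0.297)]
c [0.60405406 0.06392966] th 0.3031940206025646
bleed [ 0.5530815 -0.0410789] seen [ 0.55365785 -0.04044188]
sel [0.58613985 0.12119292] seen [0.58356877 0.11818141]
[334.56239548 182.11566162] [274.52879279 200.23620098]
```

View pics/t1.png

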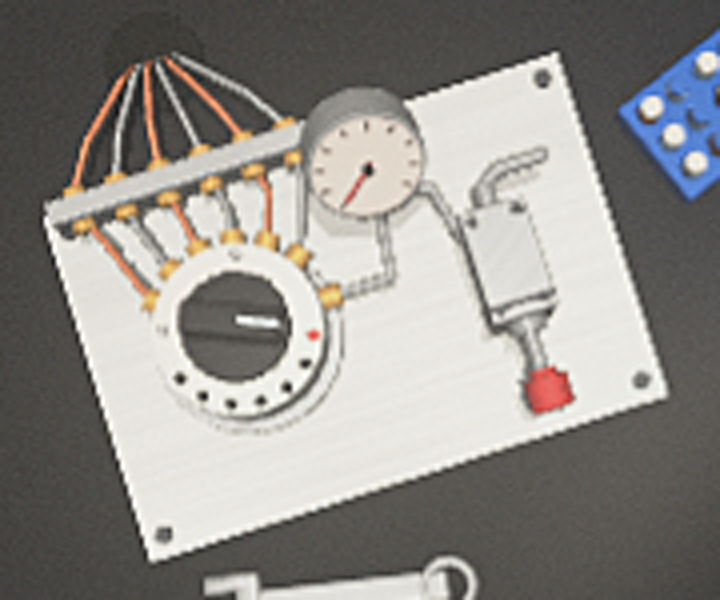

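```bash
cat >> h.py <<'E'
from scipy.spatial.transform import Rotation as Ro
TH=.303
def go(p,yaw):
    """tool x down, tool z along world heading yaw (mod pi); prints turn & shifts in the present tool frame"""
    o=readout.get_obs(); R=Ro.from_quat(o['tool_rot'])
    for y in (yaw,yaw+np.pi):
        z=np.array([np.cos(y),np.sin(y),0]);x=np.array([0,0,-1.])
        G=Ro.from_matrix(np.c_[x,np.cross(z,x),z]); r=(R.inv()*G).as_rotvec()
        if np.linalg.norm(r)<1.6: print('rot',r.round(3))
        if np.linalg.norm(r)<1.6: print('shift after rot',(G.inv().apply(np.array(p)-o['position'])*1e3).round(1))
    print('shift before rot',(R.inv().apply(np.array(p)-o['position'])*1e3).round(1))
    print('q',np.round(o['q'],3),'p',np.round(o['position'],4),'f',np.round(o['ft_force'],1),'m',np.round(o['moment'],2),'w',o['grip_width'],'t',o['time'])
E
python3 -c "
from h import *
print(Ro.from_quat(readout.get_obs()['tool_rot']).as_matrix().round(3))
go([.553,-.041,.19],TH+np.pi/2)"
```

```text
[[-0.     0.969  0.248]
 [ 0.002  0.248 -0.969]
 [-1.     0.    -0.002]]
rot [-0.052 -0.002 -0.   ]
shift after rot [  31.8  548.  -419.5]
shift before rot [  32.7  525.4 -447.5]
q [-1.499  0.528  1.434 -0.     1.181 -0.178] p [ 0.1551 -0.6049  0.2218] f [0.1 0.2 0.9] m [0.03 0.03 0.04] w 0.08696502939238447 t 0.15
```

Call:
{"method": "play_rows", "body": {
  "rows": "-0.052 0 0 0 0 0 0; 0 0 0 0 32 -24 0; 0 0 0 0 32 -24 0; 0 0 0 0 32 -24 0; 0 0 0 0 32 -24 0; 0 0 0 0 32 -24 0; 0 0 0 0 32 -24 0; 0 0 0 0 32 -24 0",
  "squeeze": 30
}}

```text
time: 0.82
position: [0.3195, -0.3764, 0.2224]
tool_rot: [0.419, 0.57, -0.419, 0.569]
ft_force: [0.2, 0.7, 0.6]
grip_width: 0.0867
```

Call:
{"method": "play_rows", "body": {
  "rows": "0 0 0 0 32 -24 0; 0 0 0 0 32 -24 0; 0 0 0 0 32 -24 0; 0 0 0 0 32 -24 0; 0 0 0 0 32 -24 0; 0 0 0 0 32 -24 0; 0 0 0 0 32 -24 0; 0 0 0 0 0 0 0"
}}

```text
time: 1.48
position: [0.4855, -0.1454, 0.2226]
tool_rot: [0.418, 0.571, -0.416, 0.571]
ft_force: [0.7, -0.1, -0.8]
grip_width: 0.0872
```

```bash
python3 - <<'E'
from h import *
go([.553,-.041,.15],TH+np.pi/2)
snap('wrist','w1.png')
print(proj('wrist',[.553,-.041,.052]),proj('wrist',[.586,.121,.11]))
E
```

```text
rot [ 0.007 -0.002 -0.003]
shift after rot [ 72.6  95.6 -79.5]
shift before rot [ 73.   95.9 -78.8]
q [-0.514  0.369  1.726  0.004  1.047  0.746] p [ 0.4855 -0.1454  0.2226] f [ 0.7 -0.1 -0.8] m [ 0.01 -0.02  0.01] w 0.08718115114092195 t 1.4833
[230.32180545  69.78296095] [-17.00519767 -67.37210381]
```

View pics/w1.png

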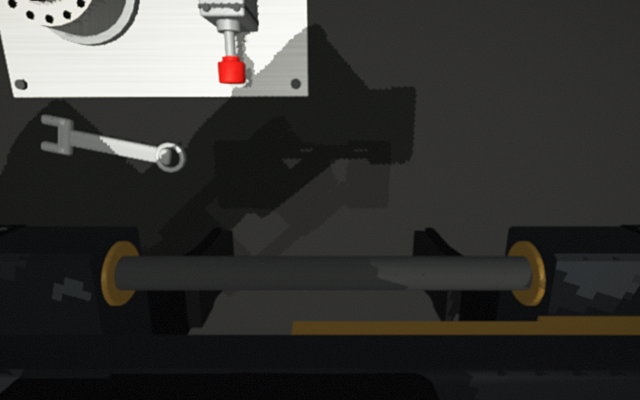

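Call:
{"method": "play_rows", "body": {
  "rows": "0.007 -0.002 -0.003 0 0 0 0; 0 0 0 0 32 -26.5 0; 0 0 0 0 32 -26.5 0; 0 0 0 0 31.7 -26.3 0; 0 0 0 36 0 0 0; 0 0 0 36 0 0 0; 0 0 0 0 0 0 0; 0 0 0 0 0 0 0"
}}

```text
time: 2.2
position: [0.5488, -0.0486, 0.1486]
tool_rot: [0.419, 0.57, -0.424, 0.566]
ft_force: [0.4, -0.7, 0.5]
grip_width: 0.0871
```

```bash
python3 - <<'E'
from h import *
go([.553,-.041,.033],TH+np.pi/2)
snap('wrist','w2.png')
print(proj('wrist',[.553,-.041,.052]))
E
```

```text
rot [-0.009 -0.001  0.008]
shift after rot [115.6   6.3  -6. ]
shift before rot [115.5   7.2  -5.9]
q [-0.289  0.532  1.685 -0.005  0.932  0.991] p [ 0.5488 -0.0486  0.1486] f [ 0.4 -0.7  0.5] m [ 0.01  0.06 -0.05] w 0.08708445293564965 t 2.2
[312.52457244 192.3398012 ]
```

View pics/w2.png

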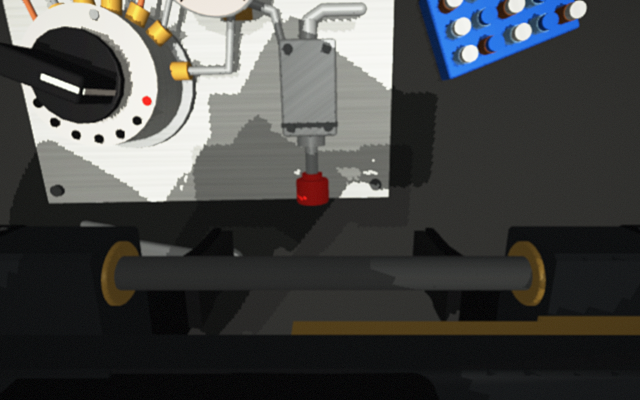

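Call:
{"method": "play_rows", "body": {
  "rows": "-0.008 0 0.007 0 6.5 -6 0; 0 0 0 30 0 0 0; 0 0 0 30 0 0 0; 0 0 0 30 0 0 0; 0 0 0 20 0 0 0; 0 0 0 5 0 0 0; 0 0 0 0 0 0 0; 0 0 0 0 0 0 0.5"
}}

```text
time: 2.92
position: [0.5574, -0.0406, 0.0368]
tool_rot: [0.42, 0.567, -0.418, 0.572]
ft_force: [0.0, 0.2, -0.6]
grip_width: 0.0846
```

```bash
python3 - <<'E'
from h import *
go([.553,-.041,.033],TH+np.pi/2)
E
```

```text
rot [ 0.     0.004 -0.007]
shift after rot [ 3.8 -4.4 -0.9]
shift before rot [ 3.8 -4.4 -0.9]
q [-2.730e-01  7.160e-01  1.741e+00  1.000e-03  6.770e-01  9.940e-01] p [ 0.5574 -0.0406  0.0368] f [ 0.   0.2 -0.6] m [ 0.04  0.02 -0.07] w 0.08455250355531195 t 2.9167
```

Call:
{"method": "play_rows", "body": {
  "rows": "0 0.004 -0.007 3.5 -4 -1 0.6; 0 0 0 0 0 0 1; 0 0 0 0 0 0 1; 0 0 0 0 0 0 1; 0 0 0 0 0 0 1; 0 0 0 0 0 0 1; 0 0 0 0 0 0 1; 0 0 0 0 0 0 1",
  "squeeze": 30
}}

```text
time: 3.58
position: [0.5517, -0.0402, 0.0316]
tool_rot: [0.418, 0.571, -0.419, 0.569]
ft_force: [-0.2, 0.1, -0.4]
grip_width: 0.0352
```

```bash
python3 - <<'E'
from h import *
go([.553,-.041,.033],TH+np.pi/2)
E
```

```text
rot [ 0.001 -0.002  0.003]
shift after rot [-1.4  1.   1.1]
shift before rot [-1.4  1.   1.1]
q [-0.275  0.723  1.748  0.     0.674  0.992] p [ 0.5517 -0.0402  0.0316] f [-0.2  0.1 -0.4] m [-0.01  0.01 -0.01] w 0.03522741354371132 t 3.5833
```

Call:
{"method": "play_rows", "body": {
  "rows": "0 0 0 0 0 0.5 1; 0 0 0 0 0 0 1; 0 0 0 0 0 0 1; 0 0 0 0 0 0 1; 0 0 0 0 0 0 1"
}}

```text
time: 4.0
position: [0.5508, -0.0396, 0.0314]
tool_rot: [0.418, 0.572, -0.419, 0.568]
ft_force: [-1.1, 5.3, 1.7]
grip_width: 0.0225
```

Call:
{"method": "play_rows", "body": {
  "rows": "0 0 0 0 -3 -0.7 1; 0 0 0 0 -3 0 1; 0 0 0 0 -3 0 1; 0 0 0 0 -3 0 1; 0 0 0 0 -3 0 1; 0 0 0 0 0 0 1"
}}

```text
time: 4.5
position: [0.535, -0.0446, 0.0314]
tool_rot: [0.417, 0.573, -0.42, 0.568]
ft_force: [-5.3, -1.9, 3.0]
grip_width: 0.0228
```

Call:
{"method": "play_rows", "body": {
  "rows": "0 0 0 0 -3 0 1; 0 0 0 0 -3 0 1; 0 0 0 0 -3 0 1; 0 0 0 0 -2 0 1; 0 0 0 0 0 0 1; 0 0 0 0 0 0 1"
}}

```text
time: 5.0
position: [0.5287, -0.0468, 0.0314]
tool_rot: [0.42, 0.57, -0.418, 0.569]
ft_force: [2.1, 8.4, -2.7]
grip_width: 0.0226
```

```bash
python3 - <<'E'
from h import *
go([.5508,-.0396,.033],TH+np.pi/2)
E
```

```text
rot [-0.001 -0.002 -0.001]
shift after rot [-1.6 23.2 -0.3]
shift before rot [-1.5 23.2 -0.3]
q [-0.3    0.707  1.809  0.004  0.626  0.965] p [ 0.5287 -0.0468  0.0314] f [ 2.1  8.4 -2.7] m [ 1.33 -0.38  0.02] w 0.0226386472991153 t 5.0
```

Call:
{"method": "play_rows", "body": {
  "rows": "0 0 0 0 -2 0 1; 0 0 0 0 0 0 1; 0 0 0 0 0 0 1"
}}

```text
time: 5.25
position: [0.5287, -0.0469, 0.0315]
tool_rot: [0.421, 0.569, -0.418, 0.57]
ft_force: [6.0, 11.3, -4.8]
grip_width: 0.0229
```

```bash
python3 - <<'E'
from h import *
go([.5508,-.0396,.033],TH+np.pi/2)
snap('wrist','w3.png')
im=cv2.imread('pics/w3.png');cv2.imwrite('pics/w3.png',im[60:340,150:490])
E
```

```text
rot [-0.002 -0.001 -0.005]
shift after rot [-1.5 23.3 -0.3]
shift before rot [-1.4 23.3 -0.4]
q [-0.301  0.706  1.812  0.007  0.62   0.963] p [ 0.5287 -0.0469  0.0315] f [ 6.  11.3 -4.8] m [ 2.02 -0.94  0.05] w 0.022891748919495615 t 5.25
```

View pics/w3.png

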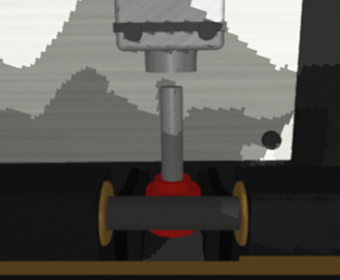

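The picture shows the red knob held between the pads (about 172,205 in the crop), with the stem fully exposed. The pull force rises with no further motion, so the knob is at its outer stop. Next I push it home.

Call:
{"method": "play_rows", "body": {
  "rows": "0 0 0 0 4 -0.5 1; 0 0 0 0 4 0 1; 0 0 0 0 4 0 1; 0 0 0 0 4 0 1; 0 0 0 0 4 0 1; 0 0 0 0 3 0 1; 0 0 0 0 3 0 1; 0 0 0 0 2 0 1"
}}

```text
time: 5.97
position: [0.5516, -0.0393, 0.0314]
tool_rot: [0.418, 0.571, -0.419, 0.568]
ft_force: [-4.6, 0.3, 0.7]
grip_width: 0.0232
```

Call:
{"method": "play_rows", "body": {
  "rows": "0 0 0 0 2 0 1; 0 0 0 0 0 0 1; 0 0 0 0 0 0 1"
}}

```text
time: 6.22
position: [0.5515, -0.0393, 0.0314]
tool_rot: [0.417, 0.572, -0.42, 0.568]
ft_force: [-5.4, 0.0, 1.3]
grip_width: 0.0228
```

```bash
python3 - <<'E'
from h import *
go([.5508,-.0396,.033],TH+np.pi/2)
E
```

```text
rot [ 0.001 -0.003  0.007]
shift after rot [-1.6 -0.8  0.1]
shift before rot [-1.6 -0.8  0.1]
q [-0.273  0.724  1.746 -0.002  0.679  0.995] p [ 0.5515 -0.0393  0.0314] f [-5.4  0.   1.3] m [-0.01  0.87 -0.02] w 0.02279506424634236 t 6.2167
```

Call:
{"method": "play_rows", "body": {
  "rows": "0 0 0 0 2 0 1; 0 0 0 0 0 0 1; 0 0 0 0 -3 0 1; 0 0 0 0 0 0 0.5; 0 0 0 0 0 0 0.4; 0 0 0 0 0 0 0.4; 0 0 0 0 0 0 0.4; 0 0 0 0 0 0 0.4"
}}

```text
time: 6.88
position: [0.5536, -0.0397, 0.0319]
tool_rot: [0.418, 0.57, -0.419, 0.57]
ft_force: [-0.1, -0.1, 0.1]
grip_width: 0.0478
```

```bash
python3 - <<'E'
from h import *
th=np.radians(180+67.5)+TH
go([.586,.120,.16],th+np.pi/2)
E
```

```text
rot [-1.177e+00 -1.000e-03  1.000e-03]
shift after rot [-128.1  162.    17.9]
shift before rot [-128.1   78.5 -142.8]
q [-0.273  0.724  1.745 -0.     0.674  0.994] p [ 0.5536 -0.0397  0.0319] f [-0.1 -0.1  0.1] m [-0.01  0.03  0.01] w 0.047758854843746236 t 6.8833
```

Call:
{"method": "play_rows", "body": {
  "rows": "0 0 0 -32 0 0 0.3; 0 0 0 -32 0 0 0.3; 0 0 0 -32 0 0 0.3; 0 0 0 -32 0 0 0.3; 0 0 0 0 19.6 -35.7 0.3; 0 0 0 0 19.6 -35.7 0.3; 0 0 0 0 19.6 -35.7 0.3; 0 0 0 0 19.6 -35.7 0.3"
}}

```text
time: 7.55
position: [0.5857, 0.1216, 0.1603]
tool_rot: [0.419, 0.57, -0.419, 0.569]
ft_force: [-0.0, -0.2, -0.0]
grip_width: 0.0604
```

Call:
{"method": "play_rows", "body": {
  "rows": "-0.118 0 0 0 0 0 0.3; -0.118 0 0 0 0 0 0.3; -0.118 0 0 0 0 0 0.3; -0.118 0 0 0 0 0 0.3; -0.118 0 0 0 0 0 0.3; -0.118 0 0 0 0 0 0.3; -0.118 0 0 0 0 0 0.3; -0.118 0 0 0 0 0 0.3"
}}

```text
time: 8.22
position: [0.5853, 0.1203, 0.1597]
tool_rot: [0.112, 0.699, -0.111, 0.697]
ft_force: [0.3, 0.1, -0.6]
grip_width: 0.061
```

Call:
{"method": "play_rows", "body": {
  "rows": "-0.118 0 0 0 0 0 0.3; -0.115 0 0 0 0 0 0.3; 0 0 0 0 0 0 0.3; 0 0 0 0 0 0 0.3"
}}

```text
time: 8.55
position: [0.5852, 0.1203, 0.1597]
tool_rot: [0.033, 0.707, -0.033, 0.705]
ft_force: [-0.0, 0.5, 0.1]
grip_width: 0.0607
```

```bash
python3 - <<'E'
from h import *
th=np.radians(180+67.5)+TH
go([.586,.120,.082],th+np.pi/2)
w=snap('wrist','w4.png');t=snap('top','t4.png')
out=np.vstack([cv2.resize(w,(560,350)),cv2.resize(t[110:235,210:410],(560,350)[:1]+(250,))])
cv2.imwrite('pics/c4.png',out)
print(proj('wrist',[.586,.120,.11]))
p=np.array([.586,.120,.11])+.02*np.array([np.cos(th),np.sin(th),0]);print(proj('wrist',p))
E
```

```text
rot [-0.003 -0.003 -0.001]
shift after rot [77.7 -0.2  0.8]
shift before rot [77.7 -0.3  1.1]
q [1.500e-02 5.680e-01 1.562e+00 1.000e-03 1.014e+00 1.080e-01] p [0.5852 0.1203 0.1597] f [-0.   0.5  0.1] m [ 0.01 -0.08  0.02] w 0.06069479653595838 t 8.55
[323.13675666 217.7071573 ]
[323.21887641 247.84064558]
```

View pics/c4.png

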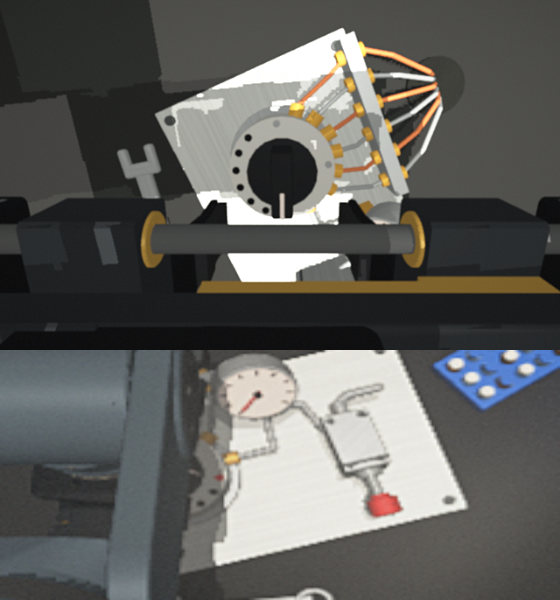

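```bash
python3 - <<'E'
from h import *
w=cv2.imread('pics/w4.png')
for z in (.062,.077): print(proj('wrist',[.586,.120,z]), proj('wrist',[.586,.120,z])*.875)
# skirt horizontal extents at several rows
for r in range(150,245,8):
    g=w[r,230:420].max(1); d=np.where(g<60)[0]; print(r, d.min()+230 if len(d) else None, d.max()+230 if len(d) else None)
E
```

```text
[323.30116187 198.22883179] [282.88851664 173.45022781]
[323.25625034 203.5497686 ] [282.84921905 178.10604752]
150 None None
158 280 286
166 299 345
174 269 353
182 286 358
190 284 360
198 283 361
206 284 360
214 271 357
222 293 351
230 241 406
238 236 411
```

Call:
{"method": "play_rows", "body": {
  "rows": "-0.003 -0.003 -0.001 0 1.7 0.8 0.3; 0 0 0 25 0 0 0.3; 0 0 0 25 0 0 0.3; 0 0 0 20 0 0 0.4; 0 0 0 6.5 0 0 0.5; 0 0 0 0 0 0 0.6; 0 0 0 0 0 0 0.6; 0 0 0 0 0 0 0.6",
  "squeeze": 30
}}

```text
time: 9.32
position: [0.5871, 0.122, 0.0844]
tool_rot: [0.031, 0.706, -0.031, 0.707]
ft_force: [0.6, 0.6, 0.4]
grip_width: 0.0378
```

```bash
python3 - <<'E'
from h import *
th=np.radians(180+67.5)+TH
go([.586,.122,.083],th+np.pi/2)
E
```

```text
rot [0.002 0.002 0.   ]
shift after rot [ 1.4 -0.1 -1.1]
shift before rot [ 1.4 -0.1 -1.1]
q [ 0.019  0.676  1.61  -0.     0.853  0.106] p [0.5871 0.122  0.0844] f [0.6 0.6 0.4] m [-0.   -0.12  0.04] w 0.03782419964295805 t 9.3167
```

Call:
{"method": "play_rows", "body": {
  "rows": "0 0 0 1 0 -0.9 0.8; 0 0 0 0 0 0 1; 0 0 0 0 0 0 1; 0 0 0 0 0 0 1; 0 0 0 0 0 0 1; 0 0 0 0 0 0 1",
  "squeeze": 45
}}

```text
time: 9.82
position: [0.5847, 0.1221, 0.0827]
tool_rot: [0.031, 0.707, -0.031, 0.706]
ft_force: [-2.7, 0.5, 5.2]
grip_width: 0.0153
```

```bash
python3 - <<'E'
from h import *
th=np.radians(180+67.5)+TH
go([.586,.122,.083],th+np.pi/2)
E
```

```text
rot [ 0.003 -0.001  0.   ]
shift after rot [-0.3  0.1  1.3]
shift before rot [-0.3  0.1  1.3]
q [ 0.019  0.677  1.615 -0.     0.851  0.106] p [0.5847 0.1221 0.0827] f [-2.7  0.5  5.2] m [0.01 0.31 0.02] w 0.01531946925791037 t 9.8167
```

Call:
{"method": "play_rows", "body": {
  "rows": "0 0 0 -0.7 0 -0.5 1; 0.08 0 0 0 0 0 1; 0.08 0 0 0 0 0 1; 0.08 0 0 0 0 0 1; 0.08 0 0 0 0 0 1; 0.073 0 0 0 0 0 1; 0 0 0 0 0 0 1; 0 0 0 0 0 0 1"
}}

```text
time: 10.48
position: [0.584, 0.1222, 0.0828]
tool_rot: [0.167, 0.688, -0.168, 0.686]
ft_force: [-2.7, 1.2, 3.6]
grip_width: 0.0156
```

```bash
python3 - <<'E'
from h import *
th=np.radians(180+45)+TH
go([.585,.122,.083],th+np.pi/2)
E
```

```text
rot [ 0.004 -0.001  0.001]
shift after rot [-0.2  0.3  1. ]
shift before rot [-0.2  0.3  1. ]
q [0.019 0.676 1.616 0.    0.85  0.497] p [0.584  0.1222 0.0828] f [-2.7  1.2  3.6] m [0.17 0.3  0.04] w 0.015619933583523277 t 10.4833
```

Call:
{"method": "play_rows", "body": {
  "rows": "0.08 0 0 -0.5 0 0 1; 0.08 0 0 0 0 0 1; 0.08 0 0 0 0 0 1; 0.08 0 0 0 0 0 1; 0.075 0 0 0 0 0 1; 0 0 0 0 0 0 1; 0 0 0 0 0 0 1"
}}

```text
time: 11.07
position: [0.5835, 0.1226, 0.0828]
tool_rot: [0.298, 0.642, -0.299, 0.64]
ft_force: [-2.3, 2.8, -0.3]
grip_width: 0.0156
```

```bash
python3 - <<'E'
from h import *
th=np.radians(180+22.5)+TH
go([.585,.122,.083],th+np.pi/2)
E
```

```text
rot [ 0.003 -0.002  0.002]
shift after rot [-0.2  0.8  1.5]
shift before rot [-0.2  0.8  1.5]
q [2.000e-02 6.760e-01 1.617e+00 1.000e-03 8.520e-01 8.910e-01] p [0.5835 0.1226 0.0828] f [-2.3  2.8 -0.3] m [ 0.53  0.44 -0.01] w 0.015608921252974658 t 11.0667
```

Call:
{"method": "play_rows", "body": {
  "rows": "0.08 0 0 0 0 0 1; 0.08 0 0 0 0 0 1; 0.08 0 0 0 0 0 1; 0.08 0 0 0 0 0 1; 0.073 0 0 0 0 0 1; 0 0 0 0 0 0 1; 0 0 0 0 0 0 1; 0 0 0 0 0 0 1"
}}

```text
time: 11.73
position: [0.5831, 0.1231, 0.0828]
tool_rot: [0.418, 0.571, -0.419, 0.569]
ft_force: [-4.0, 3.8, 0.9]
grip_width: 0.0155
```

```bash
python3 - <<'E'
from h import *
th=np.radians(180)+TH
go([.585,.122,.083],th+np.pi/2)
a=snap('side','s5.png');w=snap('wrist','w5.png')
cv2.imwrite('pics/c5.png',np.hstack([cv2.resize(a[150:275,200:360],(480,375),interpolation=2),cv2.resize(w[60:310,220:420],(300,375))]))
E
```

```text
rot [ 0.002 -0.002  0.003]
shift after rot [-0.2  1.5  1.6]
shift before rot [-0.2  1.5  1.6]
q [0.02  0.676 1.617 0.002 0.852 1.284] p [0.5831 0.1231 0.0828] f [-4.   3.8  0.9] m [0.86 0.58 0.03] w 0.015523064281116224 t 11.7333
```

View pics/c5.png

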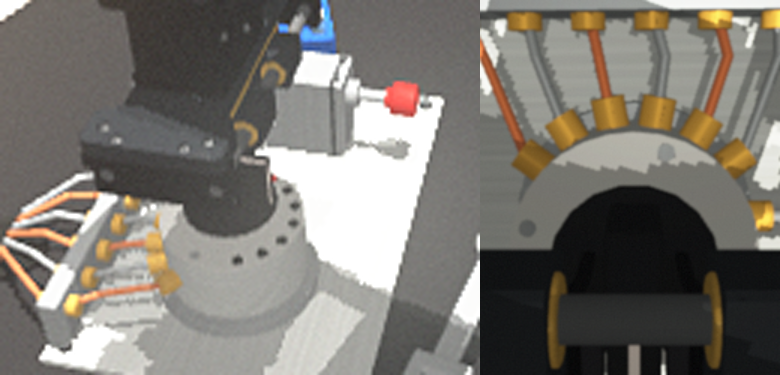

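Call:
{"method": "play_rows", "body": {
  "rows": "0 0 0 2 0 0 1; 0 0 0 2 0 0 1; 0 0 0 2 0 0 1; 0 0 0 2 0 0 1; 0 0 0 2 0 0 1; 0 0 0 2 0 0 1; 0 0 0 0 0 0 1; 0 0 0 0 0 0 1"
}}

```text
time: 12.5
position: [0.5832, 0.1231, 0.0746]
tool_rot: [0.418, 0.571, -0.418, 0.569]
ft_force: [-9.1, 4.4, 22.0]
grip_width: 0.0158
```

Call:
{"method": "play_rows", "body": {
  "rows": "0 0 0 2 0 0 1; 0 0 0 0 0 0 1; 0 0 0 0 0 0 1"
}}

```text
time: 12.75
position: [0.5833, 0.1232, 0.0745]
tool_rot: [0.418, 0.571, -0.418, 0.57]
ft_force: [-11.9, 4.2, 33.7]
grip_width: 0.0157
```

```bash
python3 - <<'E'
from h import *
th=np.radians(180)+TH
go([.585,.122,.075],th+np.pi/2)
E
```

```text
rot [ 0.003 -0.001  0.001]
shift after rot [-0.5  1.3  1.6]
shift before rot [-0.5  1.3  1.6]
q [2.000e-02 6.890e-01 1.622e+00 1.000e-03 8.330e-01 1.284e+00] p [0.5833 0.1232 0.0745] f [-11.9   4.2  33.7] m [0.68 2.19 0.05] w 0.015716141247357873 t 12.75
```

Call:
{"method": "play_rows", "body": {
  "rows": "0 0 0 -2 0 0 1; 0 0 0 0 0 0 1; 0 0 0 0 0 0 1; 0 0 0 0 0 0 1"
}}

```text
time: 13.08
position: [0.5832, 0.1231, 0.0746]
tool_rot: [0.418, 0.571, -0.418, 0.569]
ft_force: [-9.7, 3.6, 22.6]
grip_width: 0.0155
```

```bash
python3 - <<'E'
from h import *
th=np.radians(180)+TH
go([.585,.122,.075],th+np.pi/2)
t=snap('top','t6.png');w=snap('wrist','w6.png')
cv2.imwrite('pics/c6.png',np.vstack([cv2.resize(t[80:260,150:430],(700,450)[:1]+(300,)),cv2.resize(w,(480,300))[:, :].copy() if 0 else np.pad(cv2.resize(w,(480,300)),((0,0),(0,220),(0,0)))]))
E
```

```text
rot [ 0.002 -0.002  0.002]
shift after rot [-0.4  1.4  1.6]
shift before rot [-0.4  1.4  1.6]
q [0.02  0.689 1.621 0.002 0.834 1.284] p [0.5832 0.1231 0.0746] f [-9.7  3.6 22.6] m [0.74 1.66 0.06] w 0.015533376553237652 t 13.0833
```

View pics/c6.png

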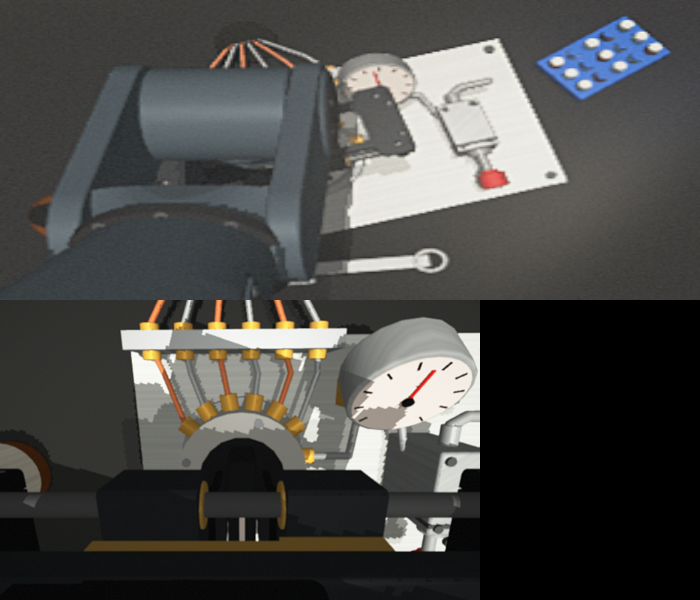

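The gauge hand has swung up, from lower left to about (435,370) in the lower picture. The bleed knob is home, and the wrench, rack and bottle are where they were. Handing in.

```bash
python3 -c "
from h import *
robot.hand_in(); go([.585,.122,.075],np.pi*1.5+TH)"
```

```text
the job is handed in; nothing more can be done
the job is handed in; nothing more can be done
```

The job is handed in at about 13 s of the 54 s allowed, with the arm still holding the selector knob pressed down on the third stop.

- **Bleed knob:** I pulled it out 23–24 mm, until the force rose with no further motion. I then pushed it back 24 mm to its stop. The top camera shows it at its original home position.
- **Selector knob:** I turned it clockwise 3 × 0.393 rad, one click at a time. The turning moment was about zero at each stop, and the tool's heading matches the third stop to within 0.003 rad.
- **Press:** The knob went down 8.2 mm onto its hard stop and is held with about 23 N. The gauge's red hand swung from lower left to upper right.
- **Loose items:** The vial rack and the visible end of the wrench look undisturbed. The bottle is mostly hidden by the arm; the part I could see is in its old place.

Side loads stayed small: about 10 N sideways while pressing, from a 1–2 mm centring error. The wrist force peaked at about 36 N in the readings. No check failed or disagreed with another.

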